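# Put the hole saws back in order of size

## Robot

A 6-joint arm with a two-finger parallel gripper is mounted at the origin on the work surface. World frame = base frame: x ahead of the robot, y to its left, z up, the work surface at z = 0. Lengths are in m, angles in rad, forces in N, time in s.
With the tool pointing down it reaches from about 0.375 to 0.9 m from the base axis. Payload 3.1 kg.
Tool frame: the origin (TCP) lies midway between the tips of the shut fingers; the grasp point (between the pads) lies 19 mm behind it; z points along the fingers, y is the line along which they close (so a half turn about z gives the same grasp; the last joint's range is limited). The gripper opens to 85 mm and grips with 20 to 120 N. Pads are 22 mm wide; open, the fingers measure 114 mm over their backs; the gripper's body (76 mm by 85 mm) begins 54 mm behind the grasp point. The pads swing forward as they close: fully open they stand 13 mm farther back than shut.
Start: joints at [-0.178, 0.527, 1.433, -0, 1.181, -0.178], TCP at [0.625, 0, 0.231] pointing down, gripper open.
Joint ranges: [-3.08, 3.08], [-0.75, 2.2], [0.22, 2.44], [-1.43, 4.57], [0, 2.65], [-2.85, 2.85]. Speed limits (rad/s): [2.79, 2.79, 3.14, 3.14, 3.14, 3.14].

## Interface

Orientations are given as a unit quaternion [x, y, z, w].
In Python, from station import manip gives the robot as it stands.
- The arm moves only by the tool step_arm, never from a script. Its argument "targets" is text: rows parted by semicolons, each of 4 numbers parted by spaces: the shift along the tool's x, y, z in mm, then the turn about the tool's z in degrees. A call has 1 to 12 rows; each row is the pose to reach, as a shift and turn from the pose commanded when the call began, along the tool's axes at that moment; what a row does not reach only later rows make up. A row lasts 1/10 s, in which the tool goes at most 50 mm and 8.59 degrees, less where a joint would pass 70% of its speed; a pose out of reach is approached as far as the arm can. A call with a gripper value outside its range is refused whole. "gripper" is the closure, from 0 (fully open) to 1 (shut), set as the call begins (left out, the last holds). The fingers move at their own pace and stop on an object; "squeeze" is the grip in N (left out, the last holds). Time passes only in rows, so rows that repeat a pose let the fingers close. It gives the time, the measured TCP pose, the force, the opening and the grip force at its end, in the units of the state.
- manip.sense(): the state, without advancing time (a new reading comes with each control period).
- manip.snapshot(name): name is "scene" or "side" or "wrist"; returns the picture (400x640x3 uint8, red, green, blue); there is no depth.
- manip.get_calibration(name): a dict with "fov_y" (degrees; the focal length in pixels is half the picture's height over the tangent of half this angle, whatever the lens; pixels are square), "cx", "cy" (the principal point, pixels), "extrinsics" (4x4, takes a point from camera to world coordinates); the wrist camera has in their place "tool_from_camera" (4x4, takes a point from camera to tool coordinates, whose origin is the TCP and whose axes are the flange's). Camera axes: x right, y down, z forward; pixel columns grow to the right and rows downward; lengths in m; the calibration is good to about 2 mm. A picture is of the moment at which its call begins: read the wrist's pose just before it. get_calibration takes no time and is no camera call.
- manip.sign_off(): hands the job in; it is judged then, once.
Trained networks look in the newest picture that a camera, given by its name, has taken for a name from the list of things; names that differ only in an ending like _2 or _b are one class to them, and where a whole thing is asked for, a point or a joint stands for the part that bears it (a point fixed in the world has none). Each returns a list of dicts, best first, with "p" (0 to 1); they miss things now and then, are a little off and sometimes report something else, mostly with a low value. They report only what shows in the picture. A call takes as long as a camera call. They do not tell look-alikes from the thing itself.
- manip.recognise(camera, query): "position" ([column, row] in pixels, amid what is visible of it).
- manip.masks_of(camera, query): "pixels" (400x640 bool, what is visible of it) and "position" ([column, row] in pixels, amid what is visible of it).
- manip.mark_of(camera, query): "position" ([column, row] in pixels: a listed point, or the origin of a listed thing).
The state is a dict: "t": time; "q": joint angles; "qd": joint speeds; "tau": joint torques, N m; "tcp_pos": TCP position; "tool_rot": TCP orientation; "force": force on the tool from outside, world axes, zero at the start; "ft_torque": the same for the moment, N m; "finger_gap": opening from 0.0 (shut) to 1.0 (fully open); "gripper_force": force on a finger pad.
Only numpy, scipy, OpenCV 4.12 (cv2) and the standard library are available. Lean on these libraries where they do the work, as an engineer would, in place of code of your own. Each camera call takes 0.05 s, during which the arm holds its last target. There are 200 camera calls.

## Task

Put the four hole saws back on the storage board in order of size: the smallest on the disc next to the tall end block, then each next larger one along the row, the largest farthest from the block. Each should stand upright on its teeth, centred on its own disc, and be let go.

Things in the scene. Friction and masses are not known exactly. Their poses are not given: they have to be found in the camera images.
- saw_28: Smallest hole saw: dark steel cup, 28 mm in diameter, 42 mm high, mouth down on its teeth, closed on top; above it a steel collar (21 mm across, 42 to 52 mm above the teeth) and an upright round shank to grip, 11 mm in diameter, 52 to 92 mm above the teeth. Starts upright on the bench, between robot and board, 90 mm or more from the others. Origin: centre of the underside; z up the shank.
- saw_40: Second smallest hole saw: dark steel cup, 40 mm in diameter, 42 mm high, mouth down on its teeth, closed on top; above it a steel collar (21 mm across, 42 to 52 mm above the teeth) and an upright round shank to grip, 11 mm in diameter, 52 to 92 mm above the teeth. Starts upright on the bench, between robot and board, 90 mm or more from the others. Origin: centre of the underside; z up the shank.
- saw_52: Second largest hole saw: dark steel cup, 52 mm in diameter, 42 mm high, mouth down on its teeth, closed on top; above it a steel collar (21 mm across, 42 to 52 mm above the teeth) and an upright round shank to grip, 11 mm in diameter, 52 to 92 mm above the teeth. Starts upright on the bench, between robot and board, 90 mm or more from the others. Origin: centre of the underside; z up the shank.
- saw_64: Largest hole saw: dark steel cup, 64 mm in diameter, 42 mm high, mouth down on its teeth, closed on top; above it a steel collar (21 mm across, 42 to 52 mm above the teeth) and an upright round shank to grip, 11 mm in diameter, 52 to 92 mm above the teeth. Starts upright on the bench, between robot and board, 90 mm or more from the others. Origin: centre of the underside; z up the shank.
- pad_a: Pale plywood disc, 70 mm in diameter, 5 mm thick, fixed on the dark storage board (110 x 460 x 12 mm) lying crosswise beyond the saws. Four discs form a row, about 85 mm apart, in the order pad_a, pad_b, pad_c, pad_d; this is an end one. Origin: centre of its underside, 12 mm above the bench; z up; its top face is 5 mm higher.
- pad_b: Pale plywood disc, 70 mm in diameter, 5 mm thick, fixed on the dark storage board (110 x 460 x 12 mm) lying crosswise beyond the saws. Four discs form a row, about 85 mm apart, in the order pad_a, pad_b, pad_c, pad_d; this is the second. Origin: centre of its underside, 12 mm above the bench; z up; its top face is 5 mm higher.
- pad_c: Pale plywood disc, 70 mm in diameter, 5 mm thick, fixed on the dark storage board (110 x 460 x 12 mm) lying crosswise beyond the saws. Four discs form a row, about 85 mm apart, in the order pad_a, pad_b, pad_c, pad_d; this is the third. Origin: centre of its underside, 12 mm above the bench; z up; its top face is 5 mm higher.
- pad_d: Pale plywood disc, 70 mm in diameter, 5 mm thick, fixed on the dark storage board (110 x 460 x 12 mm) lying crosswise beyond the saws. Four discs form a row, about 85 mm apart, in the order pad_a, pad_b, pad_c, pad_d; this is the other end one. Origin: centre of its underside, 12 mm above the bench; z up; its top face is 5 mm higher.
- stop: Tall pale wooden end block, 80 x 36 mm and 55 mm high, fixed on the board past one end of the row, about 72 mm from the centre of the nearest disc; its top is 67 mm above the bench. It may be at either end (past pad_a or past pad_d); the other end has only a low 8 mm strip. Origin: centre of its underside.
Not all that is in view belongs to the job. Leave any turquoise look-alike of the saw_64 alone.

How it is judged:
By the outcome, as a careful person would: the job done as asked, in the order asked, and still so for the second after the job is handed in, with the robot touching nothing.
It also fails if it takes over 90 s, if anything falls off the work surface, if the arm or the gripper's body presses on something with over 40 N, if the wrist force passes 120 N, or if a joint passes its speed limit or range.

## Working session

There is one attempt and no reset: what is moved stays moved. The work goes in short steps, Python scripts to look and compute and a tool call to move; the robot and the scene stay as the last step left them, time stands still between calls to the robot, and variables do not carry over. Pictures are saved under pics/ and viewed, at most 14 in all, crops included, and the job is handed in when it is done.

Besides the shell and the picture viewer there is one more tool, called after "Call:" as name(argument=value, ...) on one line, values as JSON. step_arm: Moves the arm, as the interface text tells. Its arguments: {"type":"object","properties":{"targets":{"type":"string"},"gripper":{"type":"number"},"squeeze":{"type":"number"}},"required":["targets"]}

```bash
mkdir -p pics; python3 - <<'E'
from station import manip
import cv2, numpy as np
np.set_printoptions(precision=4,suppress=True)
for c in ["scene","side","wrist"]:
    im=manip.snapshot(c); cv2.imwrite(f"pics/{c}0.png",im[:,:,::-1]); print(c,manip.get_calibration(c))
print(manip.sense())
for c in ["scene","side"]:
  for q in ["saw_28","saw_40","saw_52","saw_64","pad_a","stop"]:
    print(c,q,[(round(d["p"],2),np.round(d["position"])) for d in manip.recognise(c,q)])
E
```

```text
scene {'fov_y': 53.75034570611269, 'cx': 323.23086633106357, 'cy': 199.23892510506636, 'extrinsics': array([[-0.0328,  0.7251, -0.6879,  1.0062],
       [ 0.9994,  0.0314, -0.0145, -0.0385],
       [ 0.0111, -0.6879, -0.7257,  0.5676],
       [ 0.    ,  0.    ,  0.    ,  1.    ]])}
side {'fov_y': 52.07131954096766, 'cx': 318.19397980466806, 'cy': 193.6235616056787, 'extrinsics': array([[ 0.8959, -0.2578,  0.3618,  0.1243],
       [-0.4437, -0.4771,  0.7586, -0.8083],
       [-0.023 , -0.8402, -0.5418,  0.6023],
       [ 0.    ,  0.    ,  0.    ,  1.    ]])}
wrist {'fov_y': 66.00254303311556, 'cx': 320.8905803669208, 'cy': 197.262240707183, 'tool_from_camera': array([[ 0.0007, -0.9506, -0.3105,  0.0782],
       [ 1.    ,  0.0011, -0.0013, -0.0004],
       [ 0.0016, -0.3105,  0.9506, -0.1423],
       [ 0.    ,  0.    ,  0.    ,  1.    ]])}
{'t': 0.15, 'q': array([-0.1785,  0.5283,  1.4337,  0.    ,  1.1814, -0.1785]), 'qd': array([ 0.001 , -0.0024, -0.0035, -0.0019,  0.0013, -0.0018]), 'tau': array([  0.0012, -44.2743, -17.8276,  -0.0002,   0.0056,  -0.    ]), 'tcp_pos': array([0.6244,
[... 1469 characters left out ...]
254., 158.])), (0.63, array([350., 297.])), (0.59, array([281., 188.])), (0.34, array([382., 207.]))]
side saw_52 [(0.97, array([292., 281.])), (0.88, array([334., 252.])), (0.84, array([314., 222.])), (0.84, array([254., 158.])), (0.63, array([350., 297.])), (0.59, array([281., 188.])), (0.34, array([382., 207.]))]
side saw_64 [(0.97, array([292., 281.])), (0.88, array([334., 252.])), (0.84, array([314., 222.])), (0.84, array([254., 158.])), (0.63, array([350., 297.])), (0.59, array([281., 188.])), (0.34, array([382., 207.]))]
side pad_a [(0.91, array([382., 204.])), (0.81, array([346., 174.])), (0.69, array([365., 185.])), (0.5, array([334., 163.]))]
side stop [(0.92, array([318., 145.]))]
```

View pics/scene0.png

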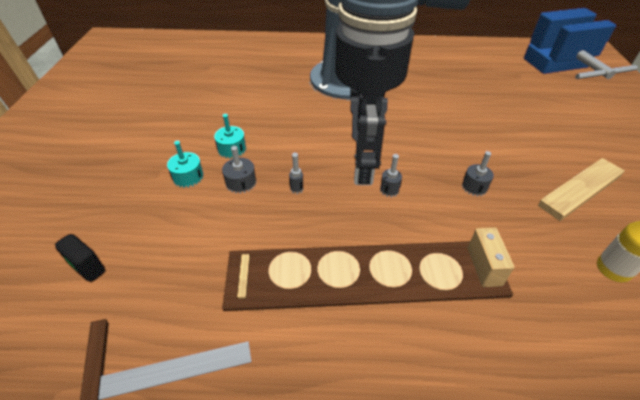

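View pics/side0.png

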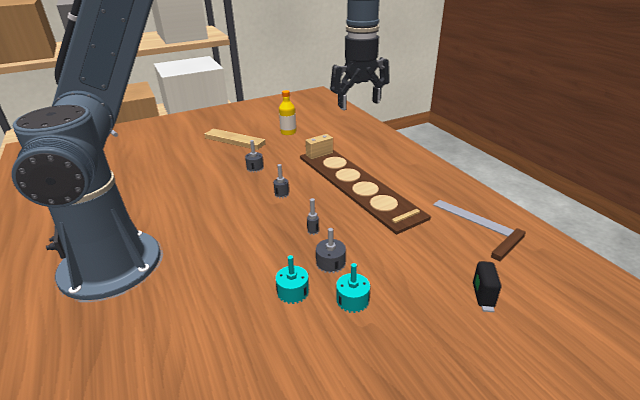

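View pics/wrist0.png

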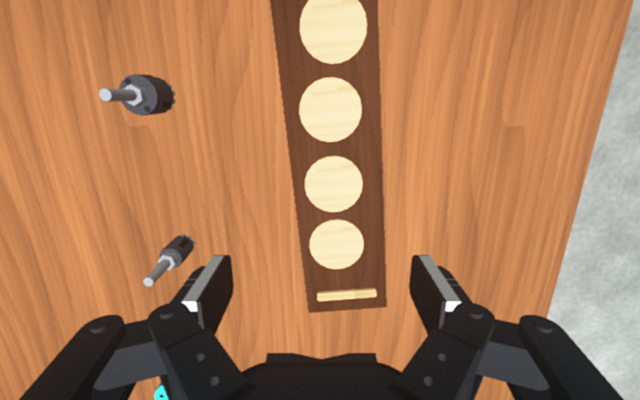

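The scene camera faces the robot. The dark saws are saw_64 (239,175), saw_28 (297,180), saw_40 (391,182) and saw_52 (478,179). The turquoise decoys are at (185,170) and (229,140). The block is at the +y end (490,258), and the low strip is at (243,275).

```bash
cat > h.py <<'E'
from station import manip
import cv2, numpy as np
from scipy.spatial.transform import Rotation as R
np.set_printoptions(precision=4,suppress=True)
def cam(c,s=None):
    k=manip.get_calibration(c); f=200/np.tan(np.radians(k["fov_y"]/2))
    if c=="wrist":
        s=s or manip.sense(); T=np.eye(4); T[:3,:3]=R.from_quat(s["tool_rot"]).as_matrix(); T[:3,3]=s["tcp_pos"]
        E=T@k["tool_from_camera"]
    else: E=k["extrinsics"]
    return f,k["cx"],k["cy"],E
def ground(C,px,z):
    f,cx,cy,E=C; d=E[:3,:3]@np.array([(px[0]-cx)/f,(px[1]-cy)/f,1]); o=E[:3,3]
    return (o+d*(z-o[2])/d[2])[:2]
def proj(C,P):
    f,cx,cy,E=C; p=np.linalg.inv(E)@np.append(P,1); return np.array([cx+f*p[0]/p[2],cy+f*p[1]/p[2]])
E
python3 - <<'E'
from h import *
for c in ["scene","side","wrist"]:
    s=manip.sense(); C=cam(c,s); manip.snapshot(c)
    for q,z in [("saw_40",0),("pad_a",.012),("stop",.012)]:
        for d in manip.mark_of(c,q): print(c,q,round(d["p"],2),np.round(d["position"]),ground(C,d["position"],z))
    im=manip.snapshot(c)
    # pads by mask centroid at top face
    for d in manip.masks_of(c,"pad_a"):
        m=d["pixels"].astype(np.uint8); ys,xs=np.nonzero(m); print(c,"padmask",round(d["p"],2),len(xs),ground(C,(xs.mean(),ys.mean()),.017))
    for d in manip.masks_of(c,"saw_40"):
        m=d["pixels"]; ys,xs=np.nonzero(m); i=ys.argmin(); print(c,"sawmask",round(d["p"],2),len(xs),xs.min(),xs.max(),ys.min(),ys.max(),im[m].mean(0).round(), "shank", ground(C,(xs[ys<ys.min()+4].mean(),ys.min()+1),.092))
E
```

```text
scene saw_40 0.97 [190. 176.] [ 0.4149 -0.3296]
scene saw_40 0.94 [391. 189.] [0.4328 0.087 ]
scene saw_40 0.82 [472. 187.] [0.4199 0.2554]
scene saw_40 0.71 [294. 190.] [ 0.4441 -0.1109]
scene saw_40 0.63 [244. 180.] [ 0.4207 -0.2162]
scene pad_a 0.95 [390. 267.] [0.6304 0.0662]
scene pad_a 0.85 [339. 267.] [ 0.6336 -0.0187]
scene pad_a 0.73 [292. 272.] [ 0.6461 -0.0956]
scene pad_a 0.68 [438. 270.] [0.6325 0.1467]
scene stop 0.94 [481. 266.] [0.6225 0.2209]
scene padmask 0.97 1183 [ 0.6428 -0.0196]
scene padmask 0.97 1210 [0.6395 0.1488]
scene padmask 0.85 1194 [0.6383 0.0661]
scene padmask 0.82 1194 [ 0.6471 -0.0991]
scene sawmask 0.93 1101 167 204 141 187 [ 55. 161. 150.] shank [ 0.4166 -0.3318]
scene sawmask 0.78 494 381 401 157 196 [82. 79. 78.] shank [0.4446 0.0811]
scene sawmask 0.72 396 289 303 153 193 [98. 92. 88.] shank [ 0.4417 -0.1049]
scene sawmask 0.71 800 215 245 115 157 [ 53. 164. 154.] shank [ 0.3272 -0.2576]
scene sawmask 0.69 808 462 493 152 195 [80. 78. 77.] shank [0.4221 0.2573]
scene sawmask 0.66 1188 370 411 251 286 [238. 211. 157.] shank [0.6585 0.0519]
scene
[... 1043 characters left out ...]
sk 0.7 398 245 264 140 171 [90. 83. 83.] shank [0.421  0.2497]
side sawmask 0.57 1223 336 370 263 312 [ 20. 162. 158.] shank [ 0.417  -0.3349]
wrist saw_40 0.85 [156.  95.] [0.4337 0.0799]
wrist saw_40 0.63 [185. 243.] [ 0.4418 -0.1089]
wrist pad_a 0.82 [336. 184.] [ 0.6426 -0.0231]
wrist pad_a 0.75 [326. 107.] [0.6293 0.0667]
wrist pad_a 0.71 [333.  26.] [0.6363 0.1485]
wrist pad_a 0.7 [335. 242.] [ 0.6428 -0.1008]
wrist padmask 0.97 3113 [0.6326 0.0648]
wrist padmask 0.93 2149 [ 0.6415 -0.1002]
wrist padmask 0.61 2605 [ 0.6373 -0.0206]
wrist sawmask 0.96 2066 98 173 74 114 [101.  94.  95.] shank [0.4697 0.0957]
wrist sawmask 0.52 147 154 166 384 399 [ 81. 230. 225.] shank [ 0.4301 -0.2515]
```

Call:
step_arm(targets="15 -40 0 0;35 -85 0 0;55 -130 0 0;70 -165 0 0;79 -188 0 0;79 -188 0 0;79 -188 0 0;79 -188 0 0", gripper=0, squeeze=60)

```text
t: 2.6
tcp_pos: [0.439, 0.0785, 0.2317]
tool_rot: [0.707, 0.707, 0.001, 0.001]
force: [0.3, -0.8, 0.1]
finger_gap: 0.998
gripper_force: 0.0
```

```bash
cat >> h.py <<'E'
def pads(C,im):
    out=[]
    h=cv2.cvtColor(im,cv2.COLOR_RGB2HSV)
    m=((h[:,:,1]<120)&(h[:,:,2]>200)).astype(np.uint8)
    m=cv2.morphologyEx(m,cv2.MORPH_OPEN,np.ones((3,3)))
    for c in cv2.findContours(m,cv2.RETR_EXTERNAL,cv2.CHAIN_APPROX_NONE)[0]:
        if cv2.contourArea(c)<900: continue
        P=np.array([ground(C,p[0],.017) for p in c])
        A=np.c_[2*P,np.ones(len(P))]; s=np.linalg.lstsq(A,(P**2).sum(1),rcond=None)[0]
        r=np.sqrt(s[2]+s[0]**2+s[1]**2)
        if .03<r<.04: out.append((s[:2],r,c.min((0,1)),c.max((0,1))))
    return out
def look(name,show=True):
    manip.sense(); s=manip.sense(); C=cam("wrist",s); im=manip.snapshot("wrist")
    cv2.imwrite(f"pics/{name}.png",im[:,:,::-1])
    print("t",s["t"],"tcp",s["tcp_pos"],s["tool_rot"])
    for p in pads(C,im): print("pad",*p)
    return s,C,im
def saws(C,c="wrist"):
    for d in manip.mark_of(c,"saw_40"): print("mark",round(d["p"],2),np.round(d["position"]),ground(C,d["position"],0))
E
python3 - <<'E'
from h import *
s0=dict(tcp_pos=np.array([.6244,.0001,.2305]),tool_rot=np.array([0.7071,0.7071,-0.0005,-0.0007]))
im=cv2.imread("pics/wrist0.png")[:,:,::-1].copy()
for p in pads(cam("wrist",s0),im): print(p)
im=cv2.imread("pics/scene0.png")[:,:,::-1].copy()
for p in pads(cam("scene"),im): print(p)
s,C,im=look("w1"); saws(C)
E
```

```text
(array([ 0.6427, -0.1015]), np.float64(0.034411403321378584), array([309, 220], dtype=int32), array([363, 268], dtype=int32))
(array([ 0.6378, -0.0216]), np.float64(0.03433615966683595), array([305, 156], dtype=int32), array([362, 211], dtype=int32))
(array([0.6332, 0.0641]), np.float64(0.034354628237866995), array([299,  77], dtype=int32), array([361, 141], dtype=int32))
(array([0.6353, 0.1441]), np.float64(0.0328083163794559), array([300,   0], dtype=int32), array([366,  63], dtype=int32))
(array([0.6373, 0.1491]), np.float64(0.03362583948209912), array([420, 254], dtype=int32), array([461, 288], dtype=int32))
(array([ 0.6401, -0.0196]), np.float64(0.03382057424670579), array([318, 252], dtype=int32), array([359, 286], dtype=int32))
(array([ 0.6448, -0.0997]), np.float64(0.03386517956800626), array([269, 252], dtype=int32), array([310, 287], dtype=int32))
(array([0.6354, 0.0665]), np.float64(0.03387440518032538), array([370, 251], dtype=int32), array([411, 286], dtype=int32))
t 2.6 tcp [0.439  0.0785 0.2317] [0.7073 0.7069 0.0008 0.0011]
pad [ 0.6369 -0.0211] 0.03428600938883601 [449 218] [503 266]
pad [0.6324 0.0646] 0.03428633827200357 [454 149] [512 205]
pad [0.6345 0.1471] 0.03416924773128058 [466  73] [528 137]
pad [0.6487 0.2313] 0.036609865828433175 [481   0] [573  44]
mark 0.79 [321. 293.] [ 0.4386 -0.1091]
mark 0.69 [317. 163.] [0.4341 0.0794]
mark 0.64 [315. 357.] [ 0.4292 -0.2247]
mark 0.61 [468. 295.] [ 0.648  -0.1124]
mark 0.46 [245. 375.] [ 0.3187 -0.2608]
```

View pics/w1.png

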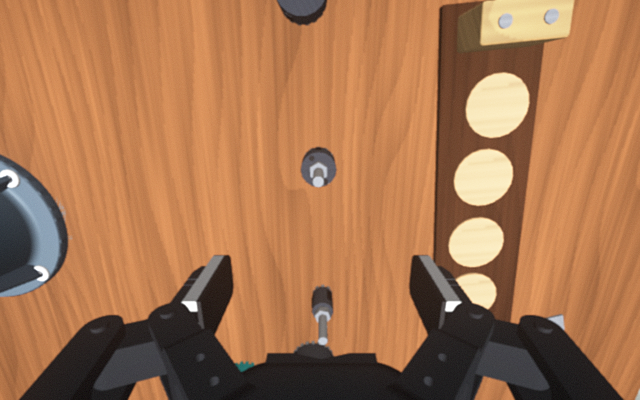

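The wrist view shows saw_40 with its shank tip at (318,182), saw_28 with its tip at (323,341), and saw_52 at the top edge (302,8). The pads agree between views to about 2 mm.

```bash
cat >> h.py <<'E'
def shank(C,im,guess,z=.092):
    # bright grey tip disc near the predicted tip pixel
    u=proj(C,[guess[0],guess[1],z]); x,y=np.round(u).astype(int); w=26
    x0,y0=max(x-w,0),max(y-w,0); cr=im[y0:y+w,x0:x+w]
    h=cv2.cvtColor(cr,cv2.COLOR_RGB2HSV); m=((h[:,:,1]<40)&(h[:,:,2]>150)).astype(np.uint8)
    n,l,st,ce=cv2.connectedComponentsWithStats(m)
    for i in range(1,n):
        if st[i,4]>15: p=ce[i]+[x0,y0]; print("tip",p,st[i,2:],ground(C,p,z))
E
python3 - <<'E'
from h import *
s=manip.sense(); C=cam("wrist",s); im=cv2.imread("pics/w1.png")[:,:,::-1].copy()
shank(C,im,(.436,.079)); shank(C,im,(.44,-.108))
E
```

```text
tip [318.0303 169.1136] [ 17  15 132] [0.4354 0.0923]
tip [317.9208 181.1584] [ 11  11 101] [0.4352 0.0806]
tip [316.8421 318.1579] [ 4  6 19] [ 0.4335 -0.0758]
tip [327.9375 317.6875] [ 5  5 16] [ 0.4458 -0.0752]
tip [322.25   340.5333] [10  8 60] [ 0.4395 -0.1065]
```

Call:
step_arm(targets="2 -4 30 0;2 -4 65 0;2 -4 100 0;2 -4 130 0;2 -4 155 0;2 -4 168 0;2 -4 173 0;2 -4 173 0;2 -4 173 0")

```text
t: 3.6
tcp_pos: [0.4338, 0.0809, 0.0586]
tool_rot: [0.707, 0.707, 0.0, 0.0]
force: [-0.2, -0.3, 0.2]
finger_gap: 0.997
gripper_force: 0.0
```

Call:
step_arm(targets="0 0 0 0;0 0 0 0;0 0 0 0;0 0 0 0;0 0 0 0;0 0 0 0;0 0 0 0;0 0 0 0;0 0 0 0;0 0 0 0", gripper=1)

```text
t: 4.6
tcp_pos: [0.4328, 0.0811, 0.0582]
tool_rot: [0.707, 0.707, -0.0, -0.0]
force: [-0.6, 1.5, -0.6]
finger_gap: 0.108
gripper_force: 58.4
```

Call:
step_arm(targets="0 0 -8 0;0 0 -25 0;0 0 -45 0;0 0 -65 0;0 0 -80 0;0 0 -90 0;0 0 -90 0;0 0 -90 0")

```text
t: 5.4
tcp_pos: [0.4327, 0.081, 0.1482]
tool_rot: [0.707, 0.707, -0.0, -0.0]
force: [1.3, -0.2, -2.8]
finger_gap: 0.108
gripper_force: 58.5
```

```bash
python3 - <<'E'
from h import *
s,C,im=look("w2"); saws(C); print(s["force"])
manip.snapshot("side"); im=manip.snapshot("side"); cv2.imwrite("pics/side2.png",cv2.resize(im[80:260,200:440],None,fx=3,fy=3)[:,:,::-1])
E
```

```text
t 5.4 tcp [0.4327 0.081  0.1482] [ 0.7071  0.7071 -0.0001 -0.0001]
pad [ 0.6367 -0.0207] 0.03446936108844685 [487 251] [555 310]
pad [0.6322 0.0648] 0.034390334311448646 [497 167] [572 236]
pad [0.6343 0.1472] 0.03427622963885083 [517  68] [599 152]
mark 0.59 [328. 337.] [ 0.4404 -0.1068]
mark 0.57 [320. 214.] [0.4311 0.046 ]
[ 1.2857 -0.158  -2.8203]
```

View pics/w2.png

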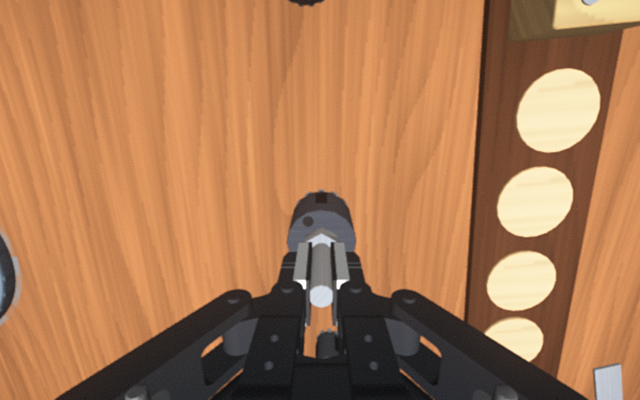

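saw_40 is held upright. Its tip is at (321,296) and its cup is around (321,225).

```bash
python3 - <<'E'
from h import *
s=manip.sense(); C=cam("wrist",s); im=cv2.imread("pics/w2.png")[:,:,::-1].copy()
print(ground(C,(320.5,296),.182), ground(C,(320,214),.090))
for x,y in [(.4327,.0811),(.4327,.083)]: print(proj(C,[x,y,.182]),proj(C,[x,y,.132]))
# cup outline: left/right extent
for z in (.132,.092): print([proj(C,[.4327+dx,.081+dy,z]).round(1) for dx,dy in ((.02,0),(-.02,0),(0,.02))])
E
```

```text
[0.4318 0.0812] [0.431  0.0817]
[322.6623 296.2899] [322.4904 241.8631]
[322.6734 292.3443] [322.4979 238.8124]
[array([357.8, 242.1]), array([287.2, 241.9]), array([322.6, 208.8])]
[array([351.4, 216.1]), array([293.4, 215.9]), array([322.5, 188.2])]
```

Call:
step_arm(targets="-2 15 0 0;-4 40 0 0;-6 70 0 0;-8 100 0 0;-11 130 0 0;-13 160 0 0;-15 185 0 0;-16 197 0 0;-16 201 0 0;-16 201 0 0;-16 201 0 0;-16 201 0 0")

```text
t: 6.8
tcp_pos: [0.6327, 0.0652, 0.148]
tool_rot: [0.707, 0.707, -0.001, -0.001]
force: [-0.1, 0.1, -1.5]
finger_gap: 0.107
gripper_force: 58.6
```

Call:
step_arm(targets="0 0 12 0;0 0 30 0;0 0 48 0;0 0 60 0;0 0 67 0;0 0 70 0;0 0 71 0;0 0 71 0;0 0 71 0")

```text
t: 7.7
tcp_pos: [0.6345, 0.065, 0.078]
tool_rot: [0.707, 0.707, 0.001, 0.001]
force: [-0.1, -1.4, -2.3]
finger_gap: 0.109
gripper_force: 58.6
```

Call:
step_arm(targets="0 0 1 0;0 0 2 0;0 0 2.5 0;0 0 2.5 0;0 0 2.5 0")

```text
t: 8.2
tcp_pos: [0.6342, 0.065, 0.0753]
tool_rot: [0.707, 0.707, 0.0, 0.0]
force: [0.1, 0.4, 1.9]
finger_gap: 0.107
gripper_force: 59.1
```

Call:
step_arm(targets="0 0 0 0;0 0 0 0;0 0 0 0;0 0 0 0;0 0 0 0;0 0 0 0;0 0 0 0", gripper=0)

```text
t: 8.9
tcp_pos: [0.634, 0.065, 0.0748]
tool_rot: [0.707, 0.707, -0.0, -0.0]
force: [-0.1, -0.3, -0.2]
finger_gap: 0.996
gripper_force: 0.0
```

Call:
step_arm(targets="0 0 -15 0;0 0 -45 0;0 0 -75 0;0 0 -105 0;0 0 -130 0;0 0 -150 0;0 0 -155 0;0 0 -155 0;0 0 -155 0")

```text
t: 9.8
tcp_pos: [0.6332, 0.0651, 0.229]
tool_rot: [0.707, 0.707, -0.001, -0.001]
force: [-0.6, 0.1, 0.3]
finger_gap: 1.0
gripper_force: 0.0
```

```bash
python3 - <<'E'
from h import *
s,C,im=look("w3"); saws(C); shank(C,im,(.6335,.065),.109)
E
```

```text
t 9.8 tcp [0.6332 0.0651 0.229 ] [ 0.7071  0.7071 -0.0006 -0.0007]
pad [ 0.6425 -0.1012] 0.03444944679932571 [303 266] [354 310]
pad [ 0.6378 -0.0214] 0.034364509717229694 [298 209] [353 258]
pad [0.6332 0.064 ] 0.030481690897325785 [293 138] [351 194]
pad [0.6353 0.1469] 0.03424962648862511 [293  59] [356 125]
pad [0.6186 0.2262] 0.03204613573227477 [263   0] [354  27]
mark 0.84 [322. 166.] [0.6333 0.0618]
mark 0.77 [185. 285.] [ 0.4415 -0.1073]
tip [322.4172 176.1722] [ 18  17 151] [0.6335 0.077 ]
tip [322.5678 189.5678] [ 12  12 118] [0.6337 0.0648]
```

View pics/w3.png

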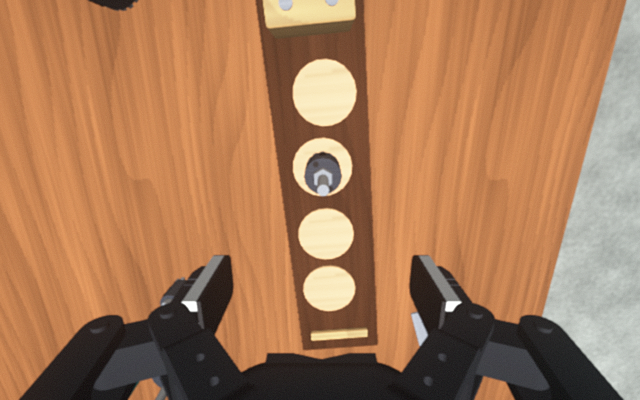

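saw_40 stands centred on its disc (tip at (322,190), disc 293–351 × 138–194). Next is saw_28.

Call:
step_arm(targets="-20 -22 0 0;-55 -62 0 0;-95 -106 0 0;-130 -145 0 0;-158 -176 0 0;-170 -190 0 0;-172 -192 0 0;-172 -192 0 0;-172 -192 0 0")

```text
t: 10.8
tcp_pos: [0.443, -0.1066, 0.2296]
tool_rot: [0.707, 0.707, 0.0, 0.0]
force: [-0.3, 0.4, 0.6]
finger_gap: 1.002
gripper_force: 0.0
```

```bash
python3 - <<'E'
from h import *
s,C,im=look("w4"); saws(C); shank(C,im,(.44,-.107))
E
```

```text
t 10.8 tcp [ 0.443  -0.1066  0.2296] [0.7069 0.7073 0.0003 0.0001]
pad [ 0.6416 -0.1018] 0.03426871089927314 [462 133] [521 191]
pad [ 0.6369 -0.0219] 0.03417997335411838 [468  56] [532 123]
mark 0.89 [304. 318.] [ 0.4175 -0.3341]
mark 0.72 [321. 163.] [ 0.4421 -0.106 ]
mark 0.56 [309. 248.] [ 0.4266 -0.2211]
mark 0.56 [230. 272.] [ 0.3176 -0.2581]
tip [319.1704 171.8074] [ 19  15 135] [ 0.4406 -0.0949]
tip [318.9  184.21] [ 11  11 100] [ 0.4403 -0.1069]
```

Call:
step_arm(targets="0 -2 30 0;0 -2 65 0;0 -2 100 0;0 -2 130 0;0 -2 155 0;0 -2 167 0;0 -2 171 0;0 -2 171 0;0 -2 171 0")

```text
t: 11.8
tcp_pos: [0.4408, -0.1069, 0.0592]
tool_rot: [0.707, 0.707, 0.0, 0.001]
force: [-0.4, -0.9, 0.5]
finger_gap: 1.0
gripper_force: 0.0
```

Call:
step_arm(targets="0 0 0 0;0 0 0 0;0 0 0 0;0 0 0 0;0 0 0 0;0 0 0 0;0 0 0 0;0 0 0 0;0 0 0 0;0 0 0 0", gripper=1)

```text
t: 12.8
tcp_pos: [0.4401, -0.107, 0.059]
tool_rot: [0.707, 0.707, 0.0, 0.0]
force: [-0.2, 0.0, 6.1]
finger_gap: 0.104
gripper_force: 58.5
```

Call:
step_arm(targets="0 0 -8 0;0 0 -25 0;0 0 -50 0;0 0 -80 0;0 0 -105 0;0 0 -125 0;0 0 -130 0;0 0 -130 0;0 0 -130 0")

```text
t: 13.7
tcp_pos: [0.4392, -0.1066, 0.188]
tool_rot: [0.707, 0.707, -0.0, -0.001]
force: [-0.3, 0.1, -1.7]
finger_gap: 0.108
gripper_force: 58.5
```

Call:
step_arm(targets="20 15 0 0;50 38 0 0;85 65 0 0;120 92 0 0;155 120 0 0;190 147 0 0;220 170 0 0;242 188 0 0;252 195 0 0;254 196 0 0;254 196 0 0;254 196 0 0")

```text
t: 14.9
tcp_pos: [0.6348, 0.1458, 0.1882]
tool_rot: [0.708, 0.707, -0.001, -0.001]
force: [0.7, 0.6, -1.5]
finger_gap: 0.106
gripper_force: 58.5
```

Call:
step_arm(targets="0 0 15 0;0 0 40 0;0 0 65 0;0 0 88 0;0 0 102 0;0 0 108 0;0 0 110 0;0 0 110 0;0 0 110 0")

```text
t: 15.8
tcp_pos: [0.6368, 0.1471, 0.08]
tool_rot: [0.707, 0.707, 0.001, 0.001]
force: [-0.4, -0.5, -1.8]
finger_gap: 0.107
gripper_force: 58.6
```

Call:
step_arm(targets="0 0 1.5 0;0 0 3 0;0 0 4 0;0 0 4 0;0 0 4 0")

```text
t: 16.3
tcp_pos: [0.6365, 0.1472, 0.0761]
tool_rot: [0.707, 0.707, 0.001, 0.0]
force: [-1.7, -0.3, 5.9]
finger_gap: 0.112
gripper_force: 59.5
```

Call:
step_arm(targets="0 0 0 0;0 0 0 0;0 0 0 0;0 0 0 0;0 0 0 0;0 0 0 0;0 0 0 0", gripper=0)

```text
t: 17.0
tcp_pos: [0.636, 0.147, 0.0748]
tool_rot: [0.707, 0.707, -0.0, -0.0]
force: [0.4, 0.6, 0.4]
finger_gap: 1.001
gripper_force: 0.0
```

Call:
step_arm(targets="0 0 -15 0;0 0 -45 0;0 0 -75 0;0 0 -105 0;0 0 -130 0;0 0 -150 0;0 0 -155 0;0 0 -155 0;0 0 -155 0")

```text
t: 17.9
tcp_pos: [0.6352, 0.147, 0.229]
tool_rot: [0.707, 0.707, -0.001, -0.001]
force: [-0.3, 0.5, -0.8]
finger_gap: 1.0
gripper_force: 0.0
```

```bash
python3 - <<'E'
from h import *
s,C,im=look("w5"); saws(C); shank(C,im,(.6355,.147),.109)
E
```

```text
t 17.9 tcp [0.6352 0.147  0.229 ] [ 0.7071  0.7071 -0.0007 -0.0006]
pad [ 0.6426 -0.1007] 0.0343505432344978 [303 318] [351 357]
pad [ 0.6378 -0.0211] 0.034369967920544586 [298 267] [349 311]
pad [0.6353 0.1473] 0.034296736793041384 [293 137] [351 194]
pad [0.6191 0.2222] 0.03742357875056598 [264  77] [350 121]
mark 0.74 [320. 228.] [0.6324 0.0611]
mark 0.73 [130.  65.] [0.4206 0.2588]
mark 0.56 [324. 168.] [0.6378 0.1418]
tip [322.7091 181.0727] [ 20  28 275] [0.6358 0.1545]
```

Call:
step_arm(targets="10 -20 0 0;30 -60 0 0;55 -105 0 0;80 -150 0 0;98 -185 0 0;107 -205 0 0;109 -213 0 0;109 -213 0 0;109 -213 0 0")

```text
t: 18.9
tcp_pos: [0.4244, 0.2558, 0.2297]
tool_rot: [0.707, 0.707, 0.0, 0.0]
force: [0.1, 0.3, 0.6]
finger_gap: 1.002
gripper_force: 0.0
```

```bash
python3 - <<'E'
from h import *
s,C,im=look("w6"); saws(C); shank(C,im,(.421,.256))
E
```

```text
t 18.9 tcp [0.4244 0.2558 0.2297] [0.7073 0.7069 0.0004 0.0004]
pad [0.4635 0.405 ] 0.030976808152392853 [320   0] [398  61]
mark 0.96 [316. 165.] [0.4172 0.2546]
mark 0.69 [487. 252.] [0.6478 0.1345]
mark 0.66 [475. 303.] [0.6448 0.0537]
tip [317.1136 171.1742] [ 19  15 132] [0.4203 0.268 ]
tip [316.4476 183.7714] [ 12  12 105] [0.4196 0.2559]
```

View pics/w6.png

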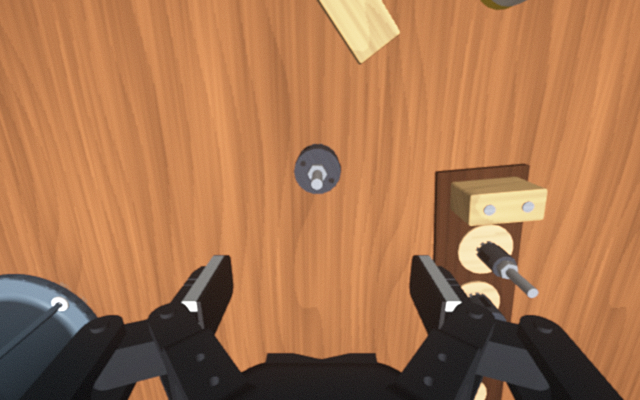

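saw_28 stands on the disc next to the block. saw_52's tip is at (316,184), just below the tool.

Call:
step_arm(targets="0 -4 30 0;0 -4 65 0;0 -4 100 0;0 -4 130 0;0 -4 155 0;0 -4 167 0;0 -4 171 0;0 -4 171 0;0 -4 171 0")

```text
t: 19.9
tcp_pos: [0.42, 0.2562, 0.0597]
tool_rot: [0.707, 0.707, 0.001, 0.001]
force: [1.0, 0.4, -0.2]
finger_gap: 1.002
gripper_force: 0.0
```

Call:
step_arm(targets="0 0 0 0;0 0 0 0;0 0 0 0;0 0 0 0;0 0 0 0;0 0 0 0;0 0 0 0;0 0 0 0;0 0 0 0;0 0 0 0", gripper=1)

```text
t: 20.9
tcp_pos: [0.4191, 0.2561, 0.0589]
tool_rot: [0.707, 0.707, 0.0, 0.0]
force: [0.5, -0.0, 1.4]
finger_gap: 0.105
gripper_force: 58.4
```

Call:
step_arm(targets="0 0 -8 0;0 0 -25 0;0 0 -50 0;0 0 -80 0;0 0 -105 0;0 0 -125 0;0 0 -130 0;0 0 -130 0;0 0 -130 0")

```text
t: 21.8
tcp_pos: [0.4179, 0.2557, 0.1879]
tool_rot: [0.707, 0.707, -0.001, -0.001]
force: [-0.5, 0.8, -2.6]
finger_gap: 0.11
gripper_force: 58.7
```

Call:
step_arm(targets="-15 12 0 0;-42 33 0 0;-73 58 0 0;-104 82 0 0;-135 107 0 0;-166 131 0 0;-197 156 0 0;-227 179 0 0;-252 199 0 0;-268 212 0 0;-275 217 0 0;-277 219 0 0")

```text
t: 23.0
tcp_pos: [0.6372, -0.0215, 0.1869]
tool_rot: [0.708, 0.707, -0.001, -0.002]
force: [-0.7, 0.7, -1.6]
finger_gap: 0.11
gripper_force: 58.6
```

Call:
step_arm(targets="0 0 0 0;0 0 0 0;0 0 15 0;0 0 40 0;0 0 65 0;0 0 88 0;0 0 102 0;0 0 108 0;0 0 110 0;0 0 110 0;0 0 110 0")

```text
t: 24.1
tcp_pos: [0.6389, -0.0211, 0.08]
tool_rot: [0.707, 0.707, 0.001, 0.001]
force: [-0.1, 0.5, -2.2]
finger_gap: 0.105
gripper_force: 58.7
```

Call:
step_arm(targets="0 0 1.5 0;0 0 3 0;0 0 4 0;0 0 4 0;0 0 4 0")

```text
t: 24.6
tcp_pos: [0.6385, -0.0211, 0.0759]
tool_rot: [0.707, 0.707, 0.0, 0.001]
force: [-0.5, -0.3, 5.4]
finger_gap: 0.107
gripper_force: 59.7
```

Call:
step_arm(targets="0 0 0 0;0 0 0 0;0 0 0 0;0 0 0 0;0 0 0 0;0 0 0 0;0 0 0 0", gripper=0)

```text
t: 25.3
tcp_pos: [0.638, -0.021, 0.0747]
tool_rot: [0.707, 0.707, -0.0, -0.0]
force: [-0.1, -0.3, 0.4]
finger_gap: 0.999
gripper_force: 0.0
```

Call:
step_arm(targets="0 0 -15 0;0 0 -45 0;0 0 -75 0;0 0 -105 0;0 0 -130 0;0 0 -150 0;0 0 -155 0;0 0 -155 0;0 0 -155 0")

```text
t: 26.2
tcp_pos: [0.6372, -0.0208, 0.229]
tool_rot: [0.707, 0.707, -0.001, -0.001]
force: [-0.5, 0.3, -0.1]
finger_gap: 0.998
gripper_force: 0.0
```

```bash
python3 - <<'E'
from h import *
s,C,im=look("w7"); saws(C); shank(C,im,(.638,-.021),.109)
E
```

```text
t 26.2 tcp [ 0.6372 -0.0208  0.229 ] [ 0.7071  0.7071 -0.0005 -0.0007]
pad [ 0.6426 -0.1015] 0.03445342784781418 [299 204] [354 255]
pad [0.6332 0.0641] 0.03430174446865996 [287  56] [350 123]
mark 0.81 [321. 165.] [ 0.6359 -0.0221]
mark 0.77 [317.  90.] [0.6315 0.0646]
mark 0.76 [320.   4.] [0.6347 0.1504]
mark 0.57 [175. 303.] [ 0.4272 -0.2236]
mark 0.56 [104. 325.] [ 0.3169 -0.2616]
tip [322.4474 175.8355] [ 20  15 152] [ 0.6376 -0.0086]
tip [322.7934 189.6612] [ 13  12 121] [ 0.6379 -0.0212]
```

View pics/w7.png

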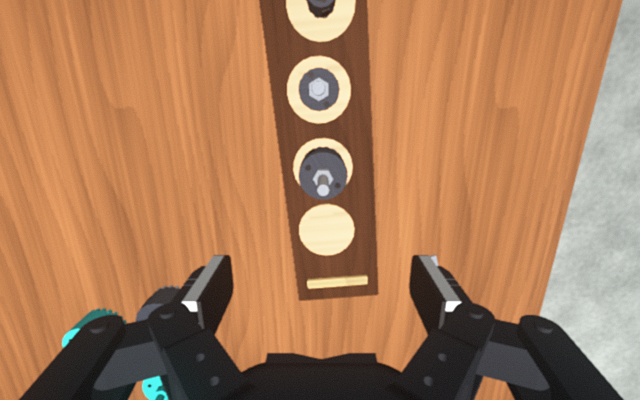

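Call:
step_arm(targets="-20 -20 0 0;-55 -57 0 0;-95 -100 0 0;-135 -142 0 0;-170 -178 0 0;-190 -198 0 0;-199 -207 0 0;-201 -209 0 0;-201 -209 0 0;-201 -209 0 0")

```text
t: 27.3
tcp_pos: [0.4299, -0.2211, 0.2296]
tool_rot: [0.707, 0.708, 0.0, -0.0]
force: [0.5, 0.0, 0.2]
finger_gap: 1.001
gripper_force: 0.0
```

```bash
python3 - <<'E'
from h import *
s,C,im=look("w8"); saws(C); shank(C,im,(.429,-.222))
E
```

```text
t 27.3 tcp [ 0.4299 -0.2211  0.2296] [ 0.7066  0.7076  0.0003 -0.0001]
pad [ 0.6416 -0.1022] 0.034120677795913754 [490  20] [556  91]
mark 0.76 [232. 195.] [ 0.3168 -0.2613]
mark 0.61 [310. 249.] [ 0.4146 -0.3371]
tip [318.2955 173.7424] [ 18  16 132] [ 0.4267 -0.2112]
tip [317.625  186.2981] [ 12  12 104] [ 0.426  -0.2234]
```

View pics/w8.png

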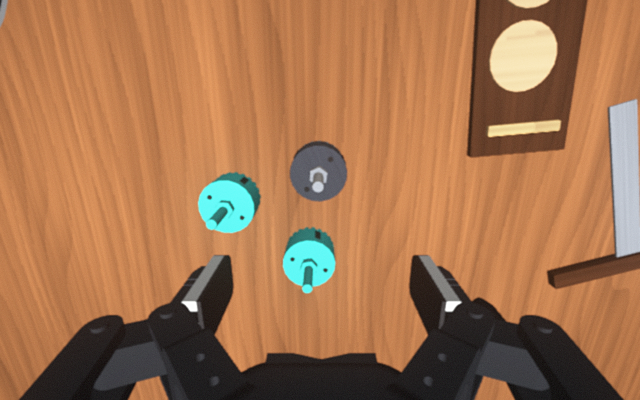

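Three are placed and centred (cups at (321,5), (318,90) and (322,175)). saw_64's tip is at (318,186). The turquoise decoys at (228,203) and (309,260) are clear of the fingers.

Call:
step_arm(targets="-2 -3 30 0;-2 -3 65 0;-2 -3 100 0;-2 -3 130 0;-2 -3 155 0;-2 -3 167 0;-2 -3 171 0;-2 -3 171 0;-2 -3 171 0")

```text
t: 28.3
tcp_pos: [0.4268, -0.2244, 0.0597]
tool_rot: [0.707, 0.707, 0.0, 0.001]
force: [-0.7, -0.7, 0.3]
finger_gap: 0.997
gripper_force: 0.0
```

Call:
step_arm(targets="0 0 0 0;0 0 0 0;0 0 0 0;0 0 0 0;0 0 0 0;0 0 0 0;0 0 0 0;0 0 0 0;0 0 0 0;0 0 0 0", gripper=1)

```text
t: 29.3
tcp_pos: [0.4261, -0.2241, 0.0589]
tool_rot: [0.707, 0.707, 0.0, 0.0]
force: [0.6, -0.1, 2.2]
finger_gap: 0.11
gripper_force: 58.4
```

Call:
step_arm(targets="0 0 -8 0;0 0 -25 0;0 0 -50 0;0 0 -80 0;0 0 -105 0;0 0 -125 0;0 0 -130 0;0 0 -130 0;0 0 -130 0")

```text
t: 30.2
tcp_pos: [0.4251, -0.2233, 0.1878]
tool_rot: [0.707, 0.707, -0.0, -0.001]
force: [-0.0, -0.0, -2.5]
finger_gap: 0.106
gripper_force: 58.7
```

Call:
step_arm(targets="8 14 0 0;21 38 0 0;37 66 0 0;54 96 0 0;71 126 0 0;87 155 0 0;101 181 0 0;112 200 0 0;119 212 0 0;122 217 0 0;122 217 0 0;122 217 0 0")

```text
t: 31.4
tcp_pos: [0.6417, -0.1024, 0.1882]
tool_rot: [0.707, 0.707, -0.001, -0.001]
force: [-0.1, 0.3, -2.6]
finger_gap: 0.106
gripper_force: 58.7
```

Call:
step_arm(targets="0 0 15 0;0 0 40 0;0 0 65 0;0 0 88 0;0 0 102 0;0 0 108 0;0 0 110 0;0 0 110 0;0 0 110 0")

```text
t: 32.3
tcp_pos: [0.6438, -0.1023, 0.0801]
tool_rot: [0.707, 0.707, 0.001, 0.001]
force: [0.8, -0.9, -3.9]
finger_gap: 0.108
gripper_force: 58.8
```

Call:
step_arm(targets="0 0 1.5 0;0 0 3 0;0 0 4 0;0 0 4 0;0 0 4 0")

```text
t: 32.8
tcp_pos: [0.6435, -0.102, 0.0759]
tool_rot: [0.707, 0.707, 0.0, 0.001]
force: [-1.1, 1.3, 5.5]
finger_gap: 0.105
gripper_force: 59.7
```

Call:
step_arm(targets="0 0 0 0;0 0 0 0;0 0 0 0;0 0 0 0;0 0 0 0;0 0 0 0;0 0 0 0", gripper=0)

```text
t: 33.5
tcp_pos: [0.643, -0.102, 0.0747]
tool_rot: [0.707, 0.707, -0.0, -0.0]
force: [-0.4, 0.3, -0.7]
finger_gap: 1.001
gripper_force: 0.0
```

Call:
step_arm(targets="0 0 -15 0;0 0 -45 0;0 0 -75 0;0 0 -105 0;0 0 -130 0;0 0 -150 0;0 0 -155 0;0 0 -155 0;0 0 -155 0")

```text
t: 34.4
tcp_pos: [0.6422, -0.1017, 0.229]
tool_rot: [0.707, 0.707, -0.0, -0.001]
force: [0.5, -0.3, 0.5]
finger_gap: 1.003
gripper_force: 0.0
```

Call:
step_arm(targets="15 0 -10 0;45 0 -25 0;70 0 -40 0;80 0 -50 0;80 0 -50 0;80 0 -50 0")

```text
t: 35.0
tcp_pos: [0.6428, -0.0221, 0.2794]
tool_rot: [0.707, 0.707, -0.0, -0.0]
force: [-0.8, -0.4, -0.5]
finger_gap: 0.999
gripper_force: 0.0
```

```bash
python3 - <<'E'
from h import *
s,C,im=look("w9"); saws(C)
for g in [(.643,-.101),(.638,-.021),(.6335,.065),(.6355,.147)]: print(g); shank(C,im,g,.109)
im=manip.snapshot("scene"); cv2.imwrite("pics/s9.png",cv2.resize(im[200:320,200:520],None,fx=2.4,fy=2.4)[:,:,::-1])
E
```

```text
t 35.0 tcp [ 0.6428 -0.0221  0.2794] [ 0.7069  0.7073 -0.0004 -0.    ]
pad [0.6331 0.064 ] 0.03426676811804955 [287  60] [342 118]
mark 0.96 [317.  87.] [0.6365 0.0672]
mark 0.94 [317.  15.] [0.6369 0.1497]
mark 0.94 [318. 160.] [ 0.638 -0.027]
mark 0.84 [324. 214.] [ 0.6468 -0.1075]
mark 0.56 [121. 301.] [ 0.3183 -0.2593]
(0.643, -0.101)
tip [321.6075 227.5421] [ 16  13 107] [ 0.6427 -0.0814]
tip [321.7123 243.9178] [10 10 73] [ 0.6428 -0.1014]
(0.638, -0.021)
tip [317.3107 168.6553] [ 18  21 206] [ 0.6381 -0.015 ]
(0.6335, 0.065)
tip [313.5055  88.5345] [ 18  20 275] [0.6347 0.0633]
(0.6355, 0.147)
tip [315.062    5.9612] [ 19  13 129] [0.6365 0.1325]
```

View pics/w9.png

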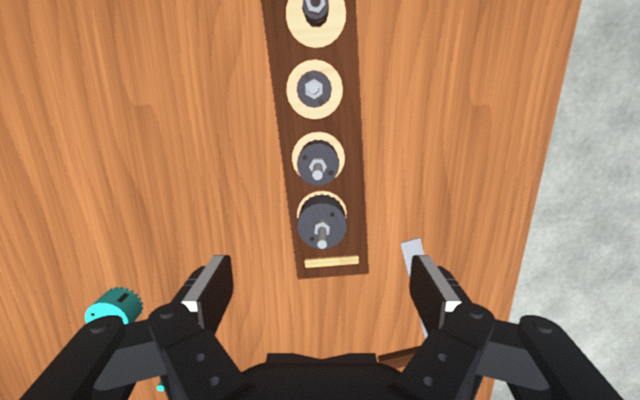

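View pics/s9.png

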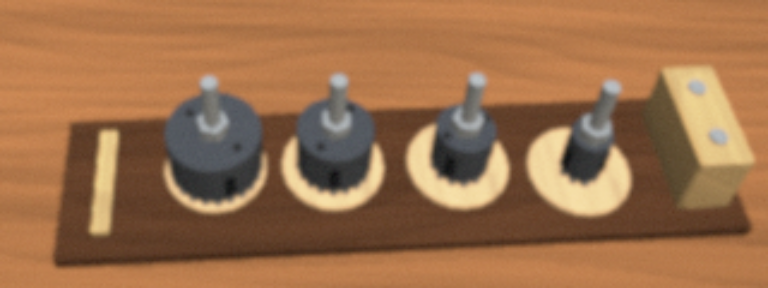

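All four saws stand upright and centred. From the block at (700,150) they run 28, 40, 52, 64, with the cups at (587,150), (463,150), (335,150) and (213,145) in the crop. Handing in.

```bash
python3 -c "
from station import manip
print(manip.sign_off())"
```

```text
the job is handed in; nothing more can be done
None
```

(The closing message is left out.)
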